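Find the loose housing bolt and hold its lock flap up

ROBOT

A 7-joint arm with a two-finger parallel gripper is mounted at the origin on the work surface; the furniture and walls round the work are solid. World frame = base frame: x ahead of the robot, y to its left, z up, the work surface at z = 0. Lengths are in m, angles in rad, forces in N, time in s.
With the tool pointing down it reaches from about 0.425 to 0.925 m from the base axis. Payload 6.8 kg.
Tool frame: the origin (TCP) lies on the mounting face of the last link; the fingertips stand 173 mm ahead of it and the grasp point (between the pads) lies 155 mm ahead of it; z points along the fingers, y is the line along which they close (so a half turn about z gives the same grasp; the last joint's range is limited). The gripper opens to 85 mm and grips with 20 to 120 N. Pads are 22 mm wide; open, the fingers measure 114 mm over their backs; the gripper's body (76 mm by 85 mm) begins 54 mm behind the grasp point. The pads swing forward as they close: fully open they stand 13 mm farther back than shut.
Start: joints at [1.133, 0.477, 0.022, 1.555, -0.011, 1.109, -0.083], TCP at [0.219, -0.639, 0.405] pointing down, gripper open.
Joint ranges: [-2.96, 2.96], [-0.34, 2.1], [-1.41, 1.46], [0.24, 2.44], [-1.37, 4.51], [0.17, 1.92], [-2.96, 2.96]. Speed limits (rad/s): [2.39, 2.39, 3.14, 3.14, 3.14, 3.14, 3.14].

INTERFACE

Orientations are given as a unit quaternion [w, x, y, z].
In Python, from station import bot gives the robot as it stands. The module is installed in compiled form; this text tells all that it offers.
- The arm moves only by the shell command python3 -m pendant 'ROWS' [FORCE]. ROWS is JSON, a list of rows, each a list of 5 numbers: the finger opening in m, from 0 to 0.0854, then the shift along the tool's x, y, z in m, then the turn about the tool's z in degrees. In form: [[jaw, x, y, z, yaw], ...]. A call has 1 to 12 rows; each row shifts and turns the commanded pose from where the row before left it, along the tool's axes as they then stand; what a row does not reach is not made up. A row lasts 1/12 s, in which the tool goes at most 41.7 mm and 7.16 degrees, less where a joint would pass 70% of its speed; a pose out of reach is approached as far as the arm can. A call with a gripper value outside its range is refused whole. The fingers move at their own pace and stop on an object; FORCE is the grip in N (left out, the last holds). Time passes only in rows, so rows that do not move let the fingers close. It gives the time, the measured TCP pose, the force, the opening and the grip force at its end, in the units of the state.
- bot.get_obs(): the state, without advancing time (a new reading comes with each control period).
- bot.read_camera(name): name is "side" or "top"; returns (picture, depth): 480x640x3 uint8, blue, green, red; 480x640 float32, m along the optical axis (not along the pixel's ray), 0 where there is no reading.
- bot.camera_model(name): a dict with "intrinsics" (3x3 intrinsics, pixels), "dist_coeffs" ([k1, k2, p1, p2, k3] as OpenCV has them; the pictures are not rectified), "R" (3x3) and "t" (3): a world point X has camera coordinates R X + t. Camera axes: x right, y down, z forward; pixel columns grow to the right and rows downward; lengths in m; the calibration is good to about 2 mm. A picture is of the moment at which its call begins. camera_model takes no time and is no camera call.
- bot.hand_in(): hands the job in; it is judged then, once.
Trained networks look in the newest picture that a camera, given by its name, has taken for a name from the list of things; names that differ only in an ending like _2 or _b are one class to them, and where a whole thing is asked for, a point or a joint stands for the part that bears it (a point fixed in the world has none). Each returns a list of dicts, best first, with "score" (0 to 1); they miss things now and then, are a little off and sometimes report something else, mostly with a low value. They report only what shows in the picture. A call takes as long as a camera call.
- bot.boxes_of(name, camera): "at" ([column, row] in pixels, amid what is visible of it).
- bot.trace(name, camera): "mask" (480x640 bool, what is visible of it) and "at" ([column, row] in pixels, amid what is visible of it).
- bot.pinpoint(name, camera): "at" ([column, row] in pixels: a listed point, or the origin of a listed thing).
The state is a dict: "t": time; "q": joint angles; "joint_vel": joint speeds; "joint_torque": joint torques, N m; "eef_pos": TCP position; "tool_rot": TCP orientation; "contact_force": force on the tool from outside, world axes, zero at the start; "torque": the same for the moment, N m; "gripper_width": opening from 0.0 (shut) to 1.0 (fully open); "grasp_force": force on a finger pad.
Only numpy, scipy, OpenCV 4.12 (cv2) and the standard library are available. Lean on these libraries where they do the work, as an engineer would, in place of code of your own. Each camera call takes 0.05 s, during which the arm holds its last target. There are 200 camera calls.

TASK

A workmate is about to replace the loose bolt of the spindle bearing housing while you hold its lock flap out of his way, so first pick the one too-short bolt out of the row of spares and put it in the steel scrap tray, leaving the good spares standing where they are. Then press lightly with your fingertips on the head of each of the three housing bolts in turn, left, middle, right, to feel which one gives. Raise that bolt's sprung lock flap by its lifting bar until it stands steeply, well past 60 degrees, and finish while still holding it up there; keep the other two flaps shut and leave the spanner and the sanding block alone.

Things in the scene. Friction and masses are not known exactly. Their poses are not given: they have to be found in the camera images.
- housing: Grey cast spindle bearing housing, fixed. Origin on the bench under the middle bolt; +y along the bolt row (robot's left), +x away from the robot. Bolt axes at y +72, 0, -72 mm. Front flange x -36..46, y +-115, top 45 mm high; behind it a round bearing barrel, x 46..120, top 92 mm high, shaft stub at its left end out to y 161.
- bolt_a: Hex head of a housing bolt (a, b, c stand in any order along the row). Origin: centre of its top face, 70 to 74 mm above the bench; 30 mm across flats; stands 10 mm above its flap's plate. Two bolts are rigid. One, whichever it is, is loose: pressed from above it starts to give at 2 N, is 4 mm down at 4 N, then solid, and springs back. At rest all look alike.
- bolt_b: Hex head of a housing bolt (a, b, c stand in any order along the row). Origin: centre of its top face, 70 to 74 mm above the bench; 30 mm across flats; stands 10 mm above its flap's plate. Two bolts are rigid. One, whichever it is, is loose: pressed from above it starts to give at 2 N, is 4 mm down at 4 N, then solid, and springs back. At rest all look alike.
- bolt_c: Hex head of a housing bolt (a, b, c stand in any order along the row). Origin: centre of its top face, 70 to 74 mm above the bench; 30 mm across flats; stands 10 mm above its flap's plate. Two bolts are rigid. One, whichever it is, is loose: pressed from above it starts to give at 2 N, is 4 mm down at 4 N, then solid, and springs back. At rest all look alike.
- lock_a_bar (a point): Middle of the lifting bar of bolt a's lock flap: round, 10 mm thick, straight for 34 mm along the housing's y, end of a wire loop 32 mm wide inside. Shut, it lies 70 mm in front (-x) of the bolt's axis, 2 mm above the head's top, with 35 mm clear to the plate's edge for a finger and only bench below. It can turn in the grip as the flap swings.
- lock_a_hinge (a point): On the hinge axis of bolt a's lock flap, mid-width; axis parallel to the housing's y, 34 mm behind (+x) the bolt's axis, 12 mm below the head's top. Shut, the bar is 104 mm in front of it and 14 mm above it.
- lock_a (a joint): Opening angle of bolt a's lock flap (steel plate 50 mm wide, 4 mm thick, its window round the hex head): 0 = shut, flat; grows as the bar swings up and back, away from the robot; stop at 1.45 rad. A spring shuts it when let go: 2 N at the bar when shut, 3 N when raised.
- lock_b_bar (a point): Middle of the lifting bar of bolt b's lock flap: round, 10 mm thick, straight for 34 mm along the housing's y, end of a wire loop 32 mm wide inside. Shut, it lies 70 mm in front (-x) of the bolt's axis, 2 mm above the head's top, with 35 mm clear to the plate's edge for a finger and only bench below. It can turn in the grip as the flap swings.
- lock_b_hinge (a point): On the hinge axis of bolt b's lock flap, mid-width; axis parallel to the housing's y, 34 mm behind (+x) the bolt's axis, 12 mm below the head's top. Shut, the bar is 104 mm in front of it and 14 mm above it.
- lock_b (a joint): Opening angle of bolt b's lock flap (steel plate 50 mm wide, 4 mm thick, its window round the hex head): 0 = shut, flat; grows as the bar swings up and back, away from the robot; stop at 1.45 rad. A spring shuts it when let go: 2 N at the bar when shut, 3 N when raised.
- lock_c_bar (a point): Middle of the lifting bar of bolt c's lock flap: round, 10 mm thick, straight for 34 mm along the housing's y, end of a wire loop 32 mm wide inside. Shut, it lies 70 mm in front (-x) of the bolt's axis, 2 mm above the head's top, with 35 mm clear to the plate's edge for a finger and only bench below. It can turn in the grip as the flap swings.
- lock_c_hinge (a point): On the hinge axis of bolt c's lock flap, mid-width; axis parallel to the housing's y, 34 mm behind (+x) the bolt's axis, 12 mm below the head's top. Shut, the bar is 104 mm in front of it and 14 mm above it.
- lock_c (a joint): Opening angle of bolt c's lock flap (steel plate 50 mm wide, 4 mm thick, its window round the hex head): 0 = shut, flat; grows as the bar swings up and back, away from the robot; stop at 1.45 rad. A spring shuts it when let go: 2 N at the bar when shut, 3 N when raised.
- spare_a: Loose spare bolt standing on its head, shank up. Origin at the free top end of the shank, z up along it, so its height is the bolt's length: good ones 78 mm, one of the four, whichever it is, too short at 51 mm. Head 30 mm across flats, 13 mm high; shank 20 mm thick. In a row, axes about 53 mm apart. 0.12 to 0.25 kg.
- spare_b: Loose spare bolt standing on its head, shank up. Origin at the free top end of the shank, z up along it, so its height is the bolt's length: good ones 78 mm, one of the four, whichever it is, too short at 51 mm. Head 30 mm across flats, 13 mm high; shank 20 mm thick. In a row, axes about 53 mm apart. 0.12 to 0.25 kg.
- spare_c: Loose spare bolt standing on its head, shank up. Origin at the free top end of the shank, z up along it, so its height is the bolt's length: good ones 78 mm, one of the four, whichever it is, too short at 51 mm. Head 30 mm across flats, 13 mm high; shank 20 mm thick. In a row, axes about 53 mm apart. 0.12 to 0.25 kg.
- spare_d: Loose spare bolt standing on its head, shank up. Origin at the free top end of the shank, z up along it, so its height is the bolt's length: good ones 78 mm, one of the four, whichever it is, too short at 51 mm. Head 30 mm across flats, 13 mm high; shank 20 mm thick. In a row, axes about 53 mm apart. 0.12 to 0.25 kg.
- scrap_tray: Plain open steel tray for scrap, 122 (x) by 172 (y) mm, 66 mm high, walls and floor 2 mm, fixed. Origin at the centre of its underside. The row of spares stands to its right (-y), from about 135 to 294 mm from its centre. Behind it a parts cabinet 190 mm high (y -0.09 to 0.21) comes forward to x = 0.55: cross from tray to housing above or in front of it.
- spanner: Bystander: double-ended spanner 206 mm long, 39 wide, 7 high, lying in front of the housing. Origin under its middle, long axis y. Leave it.
- sanding_block: Bystander: wooden sanding block 62x110x37 mm. Origin under its middle. Leave it.

How it is judged:
By the outcome, as a careful person would: the job done as asked, in the order asked, and still so for the second after the job is handed in, while the arm keeps its last pose, push and grip.
It also fails if it takes over 72 s, if anything falls off the work surface, if the arm or the gripper's body presses on something with over 40 N, if the wrist force passes 120 N, or if a joint passes its speed limit or range.

## Working session

There is one attempt and no reset: what is moved stays moved. The work goes in short steps, Python scripts to look and compute and a shell command to move; the robot and the scene stay as the last step left them, time stands still between calls to the robot, and variables do not carry over. Pictures are saved under pics/ and viewed, at most 10 in all, crops included, and the job is handed in when it is done.

```bash
mkdir -p pics
cat > h.py <<'E'
import numpy as np, cv2
from station import bot
def ray(cam,px):
    m=bot.camera_model(cam);K=np.array(m["intrinsics"],float);D=np.array(m["dist_coeffs"],float);R=np.array(m["R"]);t=np.array(m["t"])
    n=cv2.undistortPoints(np.array([[px]],float),K,D)[0,0]
    return R.T@np.array([n[0],n[1],1.]),-R.T@t,R,t
def at_z(cam,px,z):
    d,c,_,_=ray(cam,px); return c+d*(z-c[2])/d[2]
def at_d(cam,px,depth):
    d,c,_,_=ray(cam,px); return c+d*depth
def cloud(cam,depth):
    m=bot.camera_model(cam);K=np.array(m["intrinsics"],float);D=np.array(m["dist_coeffs"],float);R=np.array(m["R"]);t=np.array(m["t"])
    v,u=np.mgrid[:480,:640];p=np.stack([u.ravel(),v.ravel()],1).astype(float)[:,None]
    n=cv2.undistortPoints(p,K,D)[:,0]
    P=np.c_[n,np.ones(len(n))]*depth.ravel()[:,None]
    P=(P-t)@R; P[depth.ravel()==0]=np.nan
    return P.reshape(480,640,3)
E
python3 - <<'E'
from h import *
ims=[]
for c in ("top","side"):
    im,d=bot.read_camera(c);np.save(f"{c}.npy",d);cv2.imwrite(f"pics/{c}0.png",im)
    C=cloud(c,d)
    for n in ("bolt_a","lock_a_bar","lock_a_hinge","spare_a","scrap_tray","housing","spanner","sanding_block"):
        for r in bot.pinpoint(n,c):
            if r["score"]<.3: continue
            u,v=[int(round(x)) for x in r["at"]]
            print(c,n,round(r["score"],2),[u,v],np.round(C[v,u],3) if 0<=v<480 and 0<=u<640 else "")
o=bot.get_obs();print(o["t"],o["eef_pos"],o["tool_rot"],o["contact_force"],o["gripper_width"])
E
```

```text
top bolt_a 0.6 [219, 237] [0.51  0.275 0.   ]
top bolt_a 0.57 [206, 219] [0.549 0.295 0.073]
top bolt_a 0.45 [179, 236] [0.506 0.368 0.072]
top bolt_a 0.41 [157, 248] [0.475 0.427 0.073]
top lock_a_bar 0.64 [218, 241] [0.489 0.262 0.078]
top lock_a_hinge 0.95 [202, 206] [0.586 0.308 0.066]
top spare_a 0.71 [448, 232] [ 0.495 -0.345  0.076]
top spare_a 0.59 [429, 242] [ 0.47  -0.291  0.081]
top spare_a 0.52 [471, 232] [ 0.494 -0.407  0.075]
top spare_a 0.43 [409, 238] [ 0.491 -0.254  0.002]
top scrap_tray 0.78 [359, 249] [nan nan nan]
top housing 0.94 [188, 232] [0.516 0.344 0.073]
top spanner 0.74 [257, 273] [0.406 0.169 0.007]
top sanding_block 0.73 [374, 187] [ 0.632 -0.159  0.033]
top sanding_block 0.72 [451, 231] [ 0.498 -0.353  0.075]
side bolt_a 0.61 [329, 188] [0.514 0.34  0.072]
side bolt_a 0.43 [319, 181] [0.479 0.4   0.072]
side bolt_a 0.37 [339, 192] [0.544 0.368 0.047]
side lock_a_bar 0.51 [321, 196] [0.492 0.279 0.07 ]
side lock_a_hinge 0.74 [351, 191] [0.582 0.343 0.061]
side spare_a 0.95 [298, 331] [ 0.486 -0.413  0.078]
side spare_a 0.8 [301, 314] [ 0.487 -0.355  0.078]
side spare_a 0.56 [299, 297] [ 0.477 -0.289  0.076]
side scrap_tray 0.57 [298, 290] [ 0.465 -0.194  0.034]
side housing 0.67 [329, 207] [0.516 0.283 0.033]
side housing 0.47 [309, 188] [0.453 0.323 0.078]
side spanner 0.65 [289, 232] [0.405 0.165 0.004]
side spanner 0.47 [331, 189] [0.52  0.341 0.068]
0.9 [ 0.21860678 -0.63863118  0.40470222] [3.32883629e-06 9.86437321e-01 1.64138393e-01 1.79685078e-05] [ 0.00321953 -0.28354179  0.81539381] 1.0029463463368267
```

Run:
```python
from h import *
import scipy.spatial.transform as st
a=cv2.imread("pics/top0.png");b=cv2.imread("pics/side0.png")
A=cv2.resize(a[160:310,130:500],None,fx=2.1,fy=2,interpolation=3)[:, :780]
B=cv2.resize(b[150:350,230:500],None,fx=2,fy=1.4,interpolation=3)
o=np.zeros((300+280,780,3),np.uint8);o[:300,:A.shape[1]]=A;o[300:,:B.shape[1]]=B
cv2.imwrite("pics/v1.png",o)
C=cloud("top",np.load("top.npy"));S=cloud("side",np.load("side.npy"))
for nm,P in (("top",C),("side",S)):
    P=P.reshape(-1,3)
    for lo,hi in((.045,.06),(.068,.085)):
        m=(P[:,0]>.4)&(P[:,0]<.56)&(P[:,1]<-.17)&(P[:,1]>-.47)&(P[:,2]>lo)&(P[:,2]<hi)
        q=P[m]
        # cluster by y
        q=q[np.argsort(q[:,1])]
        if len(q)<1: continue
        for g in np.split(q,np.where(np.diff(q[:,1])>.008)[0]+1):
            if len(g)>5: print(nm,lo,len(g),g.mean(0).round(3),g.min(0).round(3),g.max(0).round(3))
q=bot.get_obs()["tool_rot"];print(st.Rotation.from_quat([q[1],q[2],q[3],q[0]]).as_matrix().round(3))
```

```text
top 0.045 16 [ 0.484 -0.399  0.053] [ 0.478 -0.406  0.047] [ 0.493 -0.396  0.06 ]
top 0.045 10 [ 0.491 -0.344  0.053] [ 0.484 -0.35   0.046] [ 0.5   -0.341  0.059]
top 0.045 10 [ 0.472 -0.289  0.054] [ 0.467 -0.294  0.046] [ 0.478 -0.286  0.06 ]
top 0.045 39 [ 0.473 -0.244  0.05 ] [ 0.464 -0.253  0.045] [ 0.483 -0.236  0.056]
top 0.045 37 [ 0.459 -0.193  0.052] [ 0.403 -0.195  0.045] [ 0.523 -0.192  0.06 ]
top 0.068 50 [ 0.487 -0.405  0.077] [ 0.477 -0.415  0.068] [ 0.497 -0.395  0.083]
top 0.068 40 [ 0.493 -0.349  0.076] [ 0.484 -0.358  0.068] [ 0.503 -0.342  0.082]
top 0.068 46 [ 0.475 -0.295  0.077] [ 0.467 -0.304  0.07 ] [ 0.484 -0.286  0.083]
side 0.045 60 [ 0.488 -0.413  0.052] [ 0.478 -0.419  0.045] [ 0.497 -0.405  0.06 ]
side 0.045 46 [ 0.494 -0.357  0.053] [ 0.486 -0.363  0.045] [ 0.501 -0.351  0.06 ]
side 0.045 53 [ 0.477 -0.303  0.053] [ 0.468 -0.31   0.045] [ 0.486 -0.294  0.06 ]
side 0.045 17 [ 0.475 -0.244  0.049] [ 0.467 -0.251  0.046] [ 0.481 -0.236  0.051]
side 0.045 293 [ 0.464 -0.196  0.053] [ 0.405 -0.203  0.045] [ 0.523 -0.189  0.06 ]
side 0.045 7 [ 0.473 -0.173  0.054] [ 0.405 -0.174  0.048] [ 0.524 -0.171  0.059]
side 0.068 78 [ 0.489 -0.409  0.075] [ 0.48  -0.416  0.068] [ 0.497 -0.396  0.08 ]
side 0.068 55 [ 0.493 -0.354  0.074] [ 0.484 -0.361  0.069] [ 0.501 -0.342  0.079]
side 0.068 52 [ 0.475 -0.299  0.074] [ 0.467 -0.308  0.068] [ 0.484 -0.287  0.078]
[[ 0.946  0.324  0.   ]
 [ 0.324 -0.946 -0.   ]
 [ 0.     0.    -1.   ]]
```

View pics/v1.png

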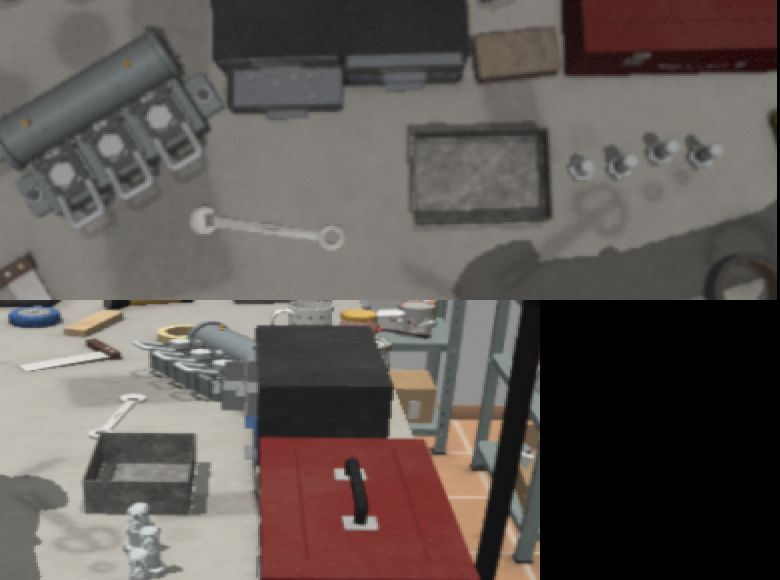

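The picture shows the short spare nearest the tray, at crop pixel (580,167), i.e. (0.474, -0.244) with its top at 0.051. The other three spares read about 0.077 high. The housing is turned about 30°. I'll grip the short spare across world x.

```bash
python3 -m pendant '[[0.06,0,0,0.01,-7.1],[0.06,0,0,0.01,-7.1],[0.06,0,0,0.01,-7.1],[0.06,0,0,0.01,-7.1],[0.06,0,0,0.01,-7.1],[0.06,0,0,0.01,-7.1],[0.06,0,0,0.01,-7.1],[0.06,0,0,0.01,-7.1],[0.06,0,0,0.01,-7.1],[0.06,0,0,0.01,-7.1]]' 40
python3 - <<'E'
from h import *
C=cloud("top",np.load("top.npy"));S=cloud("side",np.load("side.npy"))
for P in (C,S):
    P=P.reshape(-1,3); m=(abs(P[:,0]-.474)<.025)&(abs(P[:,1]+.244)<.025)&(P[:,2]>.02)
    q=P[m]; print(len(q),q.mean(0).round(4),q.min(0).round(3),q.max(0).round(3))
print(bot.get_obs()["q"])
# housing: bolt detections + networks, top and side
for cam,P in (("top",C),("side",S)):
    Q=P.reshape(-1,3);m=(Q[:,0]>.4)&(Q[:,0]<.64)&(Q[:,1]>.24)&(Q[:,1]<.5)&(Q[:,2]>.085)&(Q[:,2]<.096);q=Q[m][:,:2]
    print(cam,len(q),q.mean(0)); u,s,v=np.linalg.svd(q-q.mean(0),full_matrices=False);print(v[0],np.degrees(np.arctan2(v[0][1],v[0][0])))
E
```

```text
t: 1.73
eef_pos: [0.2185, -0.6387, 0.3043]
tool_rot: [0.0, 0.706, 0.709, -0.0]
contact_force: [-0.2, 0.2, 0.2]
gripper_width: 0.702
grasp_force: 0.0
56 [ 0.4724 -0.2427  0.0449] [ 0.464 -0.254  0.02 ] [ 0.483 -0.235  0.056]
28 [ 0.4771 -0.2458  0.0429] [ 0.467 -0.252  0.022] [ 0.481 -0.236  0.051]
[ 1.32526413  0.58834454 -0.25272212  1.6267562   0.17169118  0.94809184
  1.01707837]
top 408 [0.57996974 0.40017074]
[-0.49996426  0.86604604] 119.99763518777412
side 34 [0.54493873 0.45362563]
[ 0.53958182 -0.84193317] -57.34482384590332
```

```bash
python3 -m pendant '[[0.06,0.033,0.0213,0,0],[0.06,0.033,0.0213,0,0],[0.06,0.033,0.0213,0,0],[0.06,0.033,0.0213,0,0],[0.06,0.033,0.0213,0,0],[0.06,0.033,0.0213,0,0],[0.06,0.033,0.0213,0,0],[0.06,0.033,0.0213,0,0],[0.06,0.033,0.0213,0,0],[0.06,0.033,0.0213,0,0],[0.06,0.033,0.0213,0,0],[0.06,0.032,0.0213,0,0]]'
python3 - <<'E'
from h import *
print(bot.get_obs()["q"])
for c in("top","side"):
    im,d=bot.read_camera(c);cv2.imwrite(f"pics/{c}1.png",im);C=cloud(c,d);P=C.reshape(-1,3)
    m=(abs(P[:,0]-.474)<.022)&(abs(P[:,1]+.244)<.02)&(P[:,2]>.02)&(P[:,2]<.06);q=P[m]
    print(c,len(q), (q.mean(0).round(4),q.min(0).round(3),q.max(0).round(3)) if len(q) else "")
E
```

```text
t: 2.73
eef_pos: [0.4757, -0.2424, 0.305]
tool_rot: [0.0, 0.708, 0.706, 0.0]
contact_force: [0.1, -0.5, -0.8]
gripper_width: 0.706
grasp_force: 0.0
[ 0.66422313  0.39672469 -0.38124757  1.96432031  0.19901163  0.81569192
  0.17090141]
top 59 (array([ 0.4722, -0.2424,  0.0452]), array([ 0.463, -0.253,  0.02 ]), array([ 0.483, -0.233,  0.057]))
side 28 (array([ 0.4771, -0.2453,  0.0426]), array([ 0.467, -0.253,  0.021]), array([ 0.481, -0.233,  0.051]))
```

```bash
python3 -m pendant '[[0.06,-0.001,-0.001,0.02,0],[0.06,0,0,0.02,0],[0.06,0,0,0.02,0],[0.06,0,0,0.02,0],[0.06,0,0,0.018,0],[0.06,0,0,0.015,0],[0.06,0,0,0,0],[0.0,0,0,0,0],[0.0,0,0,0,0],[0.0,0,0,0,0],[0.0,0,0,0,0],[0.0,0,0,0,0]]' 40; python3 -m pendant '[[0,0,0,-0.01,0],[0,0,0,-0.015,0],[0,0,0,-0.025,0],[0,0,0,-0.03,0],[0,0,0,-0.03,0],[0,0,0,-0.02,0],[0,0,0,0,0]]'
```

```text
t: 3.83
eef_pos: [0.4744, -0.2454, 0.1929]
tool_rot: [0.001, 0.708, 0.706, 0.0]
contact_force: [-1.2, 0.4, 6.9]
gripper_width: 0.217
grasp_force: 39.3
t: 4.42
eef_pos: [0.4753, -0.2454, 0.3269]
tool_rot: [0.004, 0.708, 0.706, 0.001]
contact_force: [2.1, 0.6, -1.3]
gripper_width: 0.221
grasp_force: 39.2
```

```bash
python3 -m pendant '[[0,0.02,-0.002,0,0],[0,0.034,-0.003,0,0],[0,0.034,-0.003,0,0],[0,0.034,-0.003,0,0],[0,0.014,-0.001,0,0],[0,0,0,0.02,0],[0,0,0,0.03,0],[0,0,0,0.03,0],[0,0,0,0.025,0],[0,0,0,0.015,0],[0,0,0,0.006,0],[0,0,0,0,0]]'; python3 -m pendant '[[0,0,0,0,0],[0.045,0,0,0,0],[0.045,0,0,0,0],[0.045,0,0,0,0],[0.045,0,0,-0.01,0],[0.045,0,0,-0.03,0],[0.045,0,0,-0.04,0],[0.03,0,0,-0.04,0],[0.01,0,0,-0.03,0],[0,0,0,0,0]]'
python3 - <<'E'
from h import *
print(bot.get_obs()["q"])
ims=[]
for c in("top","side"):
    im,d=bot.read_camera(c);cv2.imwrite(f"pics/{c}2.png",im);np.save(f"{c}2.npy",d)
    ims.append(im)
    C=cloud(c,d);P=C.reshape(-1,3)
    m=(abs(P[:,0]-.463)<.05)&(abs(P[:,1]+.109)<.075)&(P[:,2]>.02)&(P[:,2]<.06);q=P[m]
    print(c,len(q),(q.mean(0).round(3),q.max(0).round(3)) if len(q) else "")
    for n in("bolt_a","lock_a_bar","lock_a_hinge"):
        for r in bot.pinpoint(n,c)[:5]:
            if r["score"]<.25: continue
            u,v=r["at"];print(c,n,round(r["score"],2),np.round([u,v]),C[int(v),int(u)].round(3),at_z(c,r["at"],{"bolt_a":.072,"lock_a_bar":.074,"lock_a_hinge":.06}[n]).round(3))
A=cv2.resize(ims[0][160:300,130:390],None,fx=3,fy=3,interpolation=3)
o=np.zeros((600,780,3),np.uint8);o[:420]=A
B=cv2.resize(ims[1][150:350,230:500],(360,180));o[420:,:360]=B;cv2.imwrite("pics/v2.png",o)
# housing fit from top cloud: bolt head clusters
P=cloud("top",d*0+np.load("top2.npy")).reshape(-1,3);H=np.array([[.866,-.5],[.5,.866]])
o0=np.array([.509,.358]);l=(P[:,:2]-o0)@H
for yy in(72,0,-72):
    m=(abs(l[:,1]-yy/1e3)<.03)&(abs(l[:,0])<.03)&(P[:,2]>.066)&(P[:,2]<.08);print(yy,m.sum(),l[m].mean(0),P[m][:,2].mean())
E
```

```text
t: 5.42
eef_pos: [0.4613, -0.1088, 0.1949]
tool_rot: [-0.001, 0.708, 0.707, -0.001]
contact_force: [1.0, 0.4, -2.0]
gripper_width: 0.221
grasp_force: 39.9
t: 6.25
eef_pos: [0.4642, -0.1089, 0.3527]
tool_rot: [0.005, 0.708, 0.706, 0.003]
contact_force: [1.9, -0.3, 0.1]
gripper_width: 0.106
grasp_force: 0.0
[ 0.52101429  0.25009454 -0.48228886  2.04753219  0.15404053  0.8660773
 -0.04925289]
top 10 (array([ 0.461, -0.102,  0.04 ]), array([ 0.468, -0.1  ,  0.052]))
top bolt_a 0.66 [157. 247.] [0.481 0.431 0.071] [0.479 0.429 0.072]
top bolt_a 0.65 [180. 232.] [0.518 0.367 0.077] [0.517 0.366 0.072]
top bolt_a 0.48 [207. 220.] [0.549 0.296 0.071] [0.547 0.294 0.072]
top lock_a_bar 0.63 [217. 237.] [0.51  0.281 0.001] [0.5   0.265 0.074]
top lock_a_hinge 0.68 [203. 207.] [0.585 0.31  0.059] [0.584 0.307 0.06 ]
side 112 (array([ 0.462, -0.114,  0.037]), array([ 0.471, -0.035,  0.053]))
side bolt_a 0.64 [329. 189.] [0.51  0.35  0.068] [0.514 0.332 0.072]
side bolt_a 0.42 [317. 180.] [ 0.505 -0.11   0.273] [0.471 0.409 0.072]
side bolt_a 0.41 [341. 194.] [0.549 0.301 0.071] [0.552 0.296 0.072]
side lock_a_bar 0.42 [320. 199.] [0.487 0.259 0.069] [0.49  0.246 0.074]
side lock_a_hinge 0.73 [353. 191.] [0.588 0.143 0.145] [0.589 0.347 0.06 ]
72 157 [0.00219263 0.06787309] 0.07118162316536925
0 150 [ 0.00281763 -0.00436963] 0.07100268059077974
-72 131 [ 0.00349638 -0.07324716] 0.07096356791765422
```

View pics/v2.png

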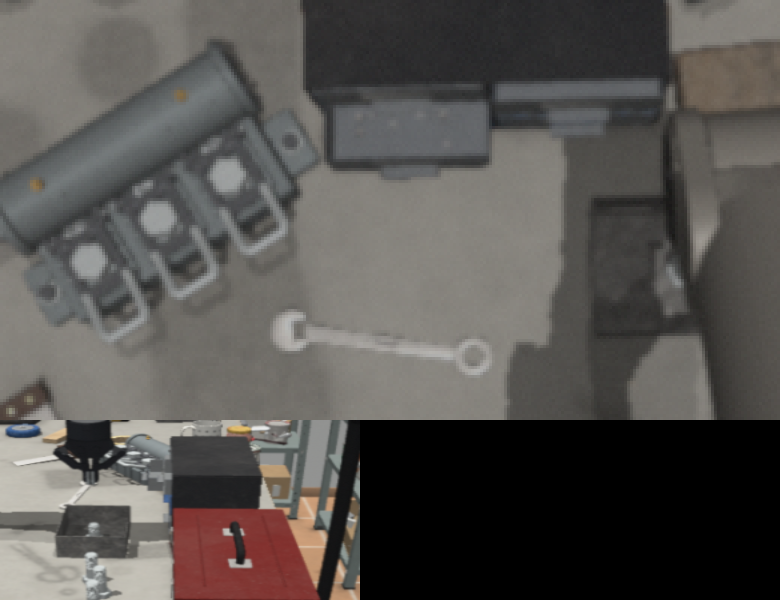

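The short bolt stands in the tray and the three good spares are still up. The bolt heads show at crop (90,262), (158,218) and (227,175), with the bars in front of them. Next I'll fit the housing pose and turn the tool to match it.

```bash
python3 -m pendant '[[0,0,0,0,-6],[0,0,0,0,-6],[0,0,0,0,-6],[0,0,0,0,-6],[0,0,0,0,-6],[0,0,0,0,0]]'
cat > fit.py <<'E'
from h import *
from scipy.ndimage import label
H=np.array([[.866,-.5],[.5,.866]]);o0=np.array([.513,.357])
def segs(cam,im):
    g=cv2.resize(cv2.cvtColor(im,cv2.COLOR_BGR2GRAY),None,fx=4,fy=4,interpolation=cv2.INTER_CUBIC)
    out=[]
    m=bot.camera_model(cam);K=np.array(m["intrinsics"]);R=np.array(m["R"]);t=np.array(m["t"])
    for yy in(.072,0,-.072):
        X=np.array([*(o0+H@[0,yy]),.072]);p=cv2.projectPoints(X[None],cv2.Rodrigues(R)[0],t,K,np.array(m["dist_coeffs"]))[0][0,0]
        u,v=(p*4+1.5).astype(int); w=g[v-32:v+33,u-32:u+33]
        _,b=cv2.threshold(w,0,255,cv2.THRESH_OTSU);L,n=label(b)
        k=np.bincount(L[L>0]).argmax() if not L[32,32] else L[32,32]
        rr,cc=np.nonzero(L==k);q=((cc.mean()+u-32-1.5)/4,(rr.mean()+v-32-1.5)/4)
        W=at_z(cam,q,.072);out.append(W[:2]);print(cam,np.round(p,1),np.round(q,1),len(rr),W.round(4))
    return np.array(out)
if __name__=="__main__":
    b=segs("top",cv2.imread("pics/top2.png"));c=b.mean(0);d=b[0]-b[2]
    print("centre",c.round(4),"yaw",np.degrees(np.arctan2(d[1],d[0]))-90,"span",np.linalg.norm(d))
    for px in((118,327),(190,283),(260,240)):print(H.T@(at_z("top",(130+px[0]/3,160+px[1]/3),.074)[:2]-c))
E
python3 fit.py
```

```text
t: 7.15
eef_pos: [0.462, -0.1091, 0.3449]
tool_rot: [-0.001, 0.499, 0.867, -0.0]
contact_force: [-0.3, -0.1, -1.0]
gripper_width: 0.0
grasp_force: 0.0
top [160.  247.2] [159.2 246.8] 1726 [0.4781 0.4215 0.072 ]
top [183.1 233.1] [182.2 232.3] 1675 [0.5154 0.3594 0.072 ]
top [206.3 219.1] [205.4 218.1] 1704 [0.5516 0.2972 0.072 ]
centre [0.515  0.3593] yaw 30.589806081320575 span 0.14436574192245977
[-0.06696939  0.07739482]
[-0.06692724  0.00322041]
[-0.06661873 -0.06886168]
```

```bash
python3 -m pendant '[[0,0.0323,0.02,0,0],[0,0.0323,0.02,0,0],[0,0.0323,0.02,0,0],[0,0.0323,0.02,0,0],[0,0.0323,0.02,0,0],[0,0.0323,0.02,0,0],[0,0.0323,0.02,0,0]]';python3 -m pendant '[[0,0.0323,0.02,0,0],[0,0.0323,0.02,0,0],[0,0.0323,0.02,0,0],[0,0.0323,0.02,0,0],[0,0.0323,0.02,0,0],[0,0.0323,0.02,0,0],[0,0.032,0.02,0,0],[0,0,0,0.03,0],[0,0,0,0.03,0],[0,0,0,0.02,0],[0,0,0,0,0]]'; python3 -c "
from station import bot;print(bot.get_obs()['q'])"
```

```text
t: 7.73
eef_pos: [0.4705, 0.1584, 0.3453]
tool_rot: [-0.0, 0.502, 0.865, -0.0]
contact_force: [1.1, -0.0, 0.1]
gripper_width: 0.001
grasp_force: 0.0
t: 8.65
eef_pos: [0.4783, 0.4208, 0.2601]
tool_rot: [-0.001, 0.502, 0.865, -0.005]
contact_force: [-0.4, -0.5, 0.3]
gripper_width: 0.001
grasp_force: 0.0
[-0.37944764  0.65762329 -0.61843173  1.72819482  0.46183039  0.91587049
 -0.67058992]
```

```bash
python3 -m pendant '[[0,0,0,0.005,0],[0,0,0,0.004,0],[0,0,0,0,0],[0,0,0,0,0],[0,0,0,0,0]]'; python3 -m pendant '[[0,0,0,0.001,0],[0,0,0,0,0],[0,0,0,0,0]]'; python3 -m pendant '[[0,0,0,0.001,0],[0,0,0,0,0],[0,0,0,0,0]]'
```

```text
t: 9.07
eef_pos: [0.48, 0.4224, 0.2579]
tool_rot: [0.0, 0.501, 0.865, 0.001]
contact_force: [-0.5, -0.4, 0.3]
gripper_width: -0.002
grasp_force: 0.0
t: 9.32
eef_pos: [0.4798, 0.4222, 0.256]
tool_rot: [0.0, 0.501, 0.866, 0.0]
contact_force: [-1.0, -1.8, 0.5]
gripper_width: -0.003
grasp_force: 0.0
t: 9.57
eef_pos: [0.4797, 0.4222, 0.2546]
tool_rot: [-0.0, 0.501, 0.866, -0.0]
contact_force: [0.3, 0.4, -0.6]
gripper_width: -0.002
grasp_force: 0.0
```

```bash
s(){ grep -E "eef_pos|contact"; }; python3 -m pendant '[[0,0,0,0.003,0],[0,0,0,0.003,0],[0,0,0,0,0],[0,0,0,0,0]]'|s; python3 -m pendant '[[0,0,0,0.001,0],[0,0,0,0,0],[0,0,0,0,0]]'|s; python3 -m pendant '[[0,0,0,0.001,0],[0,0,0,0,0],[0,0,0,0,0]]'|s;  python3 -m pendant '[[0,0,0,0.001,0],[0,0,0,0,0],[0,0,0,0,0]]'|s
```

```text
eef_pos: [0.4796, 0.4221, 0.2482]
contact_force: [-0.7, 0.7, -0.3]
eef_pos: [0.4797, 0.4222, 0.2477]
contact_force: [-0.2, -0.2, 0.7]
eef_pos: [0.4798, 0.4224, 0.2468]
contact_force: [0.9, -0.2, 0.1]
eef_pos: [0.4797, 0.4224, 0.2468]
contact_force: [-1.1, -2.2, 8.9]
```

```bash
s(){ grep -E "eef_pos|contact"; }; python3 -m pendant '[[0,0,0,0.0005,0],[0,0,0,0,0],[0,0,0,0,0]]'|s;  python3 -m pendant '[[0,0,0,-0.01,0],[0,0,0,-0.005,0],[0,-0.036,0.0005,0,0],[0,-0.036,0.0005,0,0],[0,0,0,0,0],[0,0,0,0.004,0],[0,0,0,0.004,0],[0,0,0,0,0],[0,0,0,0,0]]'|s
```

```text
eef_pos: [0.4797, 0.4225, 0.2468]
contact_force: [-1.9, -3.2, 11.3]
eef_pos: [0.5154, 0.3615, 0.2519]
contact_force: [0.3, 0.0, 0.1]
```

Left is rigid: 11 N with no movement. Middle next.

```bash
s(){ grep -E "eef_pos|contact"; }; python3 -m pendant '[[0,0,-0.001,0.003,0],[0,0,0,0.001,0],[0,0,0,0,0],[0,0,0,0,0]]'|s; python3 -m pendant '[[0,0,0,0.001,0],[0,0,0,0,0],[0,0,0,0,0]]'|s; python3 -m pendant '[[0,0,0,0.001,0],[0,0,0,0,0],[0,0,0,0,0]]'|s;  python3 -m pendant '[[0,0,0,0.001,0],[0,0,0,0,0],[0,0,0,0,0]]'|s
```

```text
eef_pos: [0.5154, 0.3601, 0.2481]
contact_force: [-0.2, -0.2, -0.9]
eef_pos: [0.5156, 0.3598, 0.2472]
contact_force: [-0.2, -1.2, 0.6]
eef_pos: [0.5156, 0.3598, 0.2462]
contact_force: [-0.1, 0.0, 0.2]
eef_pos: [0.5156, 0.3598, 0.2454]
contact_force: [-0.6, -0.5, 2.9]
```

```bash
s(){ grep -E "eef_pos|contact"; }; python3 -m pendant '[[0,0,0,0.001,0],[0,0,0,0,0],[0,0,0,0,0]]'|s; python3 -m pendant '[[0,0,0,0.001,0],[0,0,0,0,0],[0,0,0,0,0]]'|s
```

```text
eef_pos: [0.5156, 0.3599, 0.2443]
contact_force: [-0.5, 0.0, 2.5]
eef_pos: [0.5157, 0.3598, 0.2432]
contact_force: [-1.0, -1.4, 3.1]
```

```bash
s(){ grep -E "eef_pos|contact"; }; python3 -m pendant '[[0,0,0,0.0005,0],[0,0,0,0,0],[0,0,0,0,0]]'|s
```

```text
eef_pos: [0.5156, 0.3599, 0.2428]
contact_force: [-1.2, -1.0, 3.9]
```

The middle bolt gives: about 3 mm down at 3–4 N. I was asked to press all three, so the right one next.

```bash
s(){ grep -E "eef_pos|contact"; }; python3 -m pendant '[[0,0,0,-0.01,0],[0,0,0,-0.008,0],[0,-0.036,0,0,0],[0,-0.036,0,0,0],[0,0,0,0,0],[0,0,0,0.006,0],[0,0,0,0.004,0],[0,0,0,0,0],[0,0,0,0,0]]'|s;python3 -m pendant '[[0,0,0,0.003,0],[0,0,0,0,0],[0,0,0,0,0]]'|s; python3 -m pendant '[[0,0,0,0.001,0],[0,0,0,0,0],[0,0,0,0,0]]'|s; python3 -m pendant '[[0,0,0,0.001,0],[0,0,0,0,0],[0,0,0,0,0]]'|s;  python3 -m pendant '[[0,0,0,0.001,0],[0,0,0,0,0],[0,0,0,0,0]]'|s
```

```text
eef_pos: [0.5504, 0.2986, 0.2504]
contact_force: [-0.4, 0.8, -0.5]
eef_pos: [0.5511, 0.2979, 0.2476]
contact_force: [-0.2, -0.0, -0.3]
eef_pos: [0.5515, 0.2974, 0.2467]
contact_force: [-0.8, 0.6, -0.6]
eef_pos: [0.5515, 0.2974, 0.2456]
contact_force: [0.5, 0.2, 0.7]
eef_pos: [0.5515, 0.2975, 0.2455]
contact_force: [-2.4, -1.1, 5.8]
```

```bash
s(){ grep -E "eef_pos|contact|tool|width"; }; python3 -m pendant '[[0,0,0,0.0005,0],[0,0,0,0,0],[0,0,0,0,0]]'|s; python3 -m pendant '[[0,0,0,-0.015,0],[0.028,0,0,-0.025,-0.6],[0.028,0.02,-0.02,0,0],[0.028,0.025,-0.025,0,0],[0.028,0.025,-0.025,0,0],[0.028,0,0,0,0],[0.028,0,0,0,0],[0.028,0,0,0,0]]'|s
python3 - <<'E'
from h import *
im,d=bot.read_camera("side");im2,d2=bot.read_camera("top")
A=cv2.resize(im[130:250,260:390],(390,360),interpolation=3);B=cv2.resize(im2[180:300,130:260],(390,360),interpolation=3)
cv2.imwrite("pics/v3.png",np.hstack([A,B]))
E
```

```text
eef_pos: [0.5515, 0.2975, 0.2454]
tool_rot: [0.0, 0.501, 0.866, -0.0]
contact_force: [-3.3, -1.6, 9.2]
gripper_width: -0.0
eef_pos: [0.4562, 0.3222, 0.285]
tool_rot: [0.001, 0.496, 0.868, 0.0]
contact_force: [0.8, -0.5, -0.7]
gripper_width: 0.325
```

View pics/v3.png

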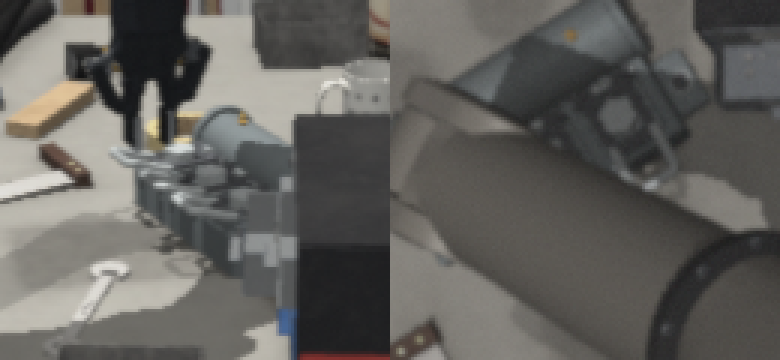

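Right is rigid, 9 N with no movement, so the loose one is the middle. The side view shows the open fingers (crop 130–172, 145) above the middle bar. Lowering onto it.

```bash
s(){ grep -E "eef_pos|contact|grasp|width"; }; python3 -m pendant '[[0.028,0.0015,0,0.01,0],[0.028,0,0,0.01,0],[0.028,0,0,0.01,0],[0.028,0,0,0.006,0],[0.028,0,0,0,0],[0.028,0,0,0,0]]'|s; python3 -m pendant '[[0.028,0,0,0.006,0],[0.028,0,0,0.006,0],[0.028,0,0,0.006,0],[0.028,0,0,0,0],[0.028,0,0,0,0]]'|s
```

```text
eef_pos: [0.4547, 0.3234, 0.2473]
contact_force: [-0.2, 0.1, 0.7]
gripper_width: 0.328
grasp_force: 0.0
eef_pos: [0.4547, 0.3234, 0.2297]
contact_force: [-0.0, -0.3, -0.2]
gripper_width: 0.33
grasp_force: 0.0
```

```bash
python3 -m pendant '[[0,0,0,0,0],[0,0,0,0,0],[0,0,0,0,0],[0,0,0,0,0],[0,0,0,0,0],[0,0,0,0,0]]' 40
python3 - <<'E'
import numpy as np
r=np.hypot(104,14);a0=np.arctan2(14,104);p=None
for th in range(0,81,8):
    a=a0+np.radians(th);q=np.array([-r*np.cos(a),r*np.sin(a)])
    if p is not None: print(th,"dx %.1f dz %.1f"%tuple(q-p))
    p=q
E
```

```text
t: 17.67
eef_pos: [0.4553, 0.3238, 0.2306]
tool_rot: [0.0, 0.496, 0.868, 0.001]
contact_force: [2.6, 2.7, -0.9]
gripper_width: 0.1
grasp_force: 39.0
8 dx 3.0 dz 14.3
16 dx 4.9 dz 13.8
24 dx 6.8 dz 13.0
32 dx 8.5 dz 11.9
40 dx 10.1 dz 10.6
48 dx 11.5 dz 9.1
56 dx 12.6 dz 7.4
64 dx 13.5 dz 5.6
72 dx 14.2 dz 3.6
80 dx 14.6 dz 1.6
```

Bar gripped; now swing it up along its arc.

```bash
s(){ grep -E "eef_pos|contact|grasp|width"; }; python3 -m pendant '[[0,0,0.0013,-0.0072,0],[0,0,0.0017,-0.0071,0],[0,0,0.0022,-0.007,0],[0,0,0.0027,-0.0068,0],[0,0,0.0032,-0.0066,0],[0,0,0.0036,-0.0064,0],[0,0,0,0,0]]'|s
```

```text
eef_pos: [0.4675, 0.3311, 0.272]
contact_force: [0.7, 1.4, -5.8]
gripper_width: 0.097
grasp_force: 39.0
```

```bash
s(){ grep -E "eef_pos|contact|grasp|width"; }; python3 -m pendant '[[0,0,0.004,-0.0062,0],[0,0,0.0045,-0.0057,0],[0,0,0.0049,-0.0055,0],[0,0,0.0052,-0.0051,0],[0,0,0.0056,-0.0047,0],[0,0,0.0059,-0.0044,0],[0,0,0,0,0]]'|s; python3 -m pendant '[[0,0,0.0061,-0.0039,0],[0,0,0.0065,-0.0035,0],[0,0,0.0067,-0.003,0],[0,0,0.0068,-0.0026,0],[0,0,0.007,-0.0021,0],[0,0,0.0072,-0.0015,0],[0,0,0.0055,-0.0007,0],[0,0,0,0,0],[0,0,0,0,0]]'|s
python3 - <<'E'
from h import *
im,d=bot.read_camera("side");im2,d2=bot.read_camera("top")
A=cv2.resize(im[130:250,260:390],(390,360),interpolation=3);B=cv2.resize(im2[180:300,130:260],(390,360),interpolation=3)
cv2.imwrite("pics/v4.png",np.hstack([A,B]))
E
```

```text
eef_pos: [0.492, 0.3459, 0.3042]
contact_force: [-12.1, -7.6, 10.3]
gripper_width: 0.099
grasp_force: 39.6
eef_pos: [0.5331, 0.37, 0.3221]
contact_force: [-2.9, -2.9, 7.1]
gripper_width: 0.098
grasp_force: 41.2
```

View pics/v4.png

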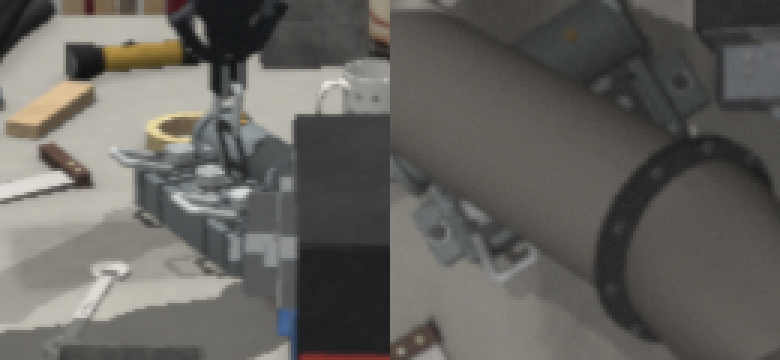

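The picture shows the middle flap standing nearly upright in the fingers (crop ~230,150), with its neighbours flat. The TCP has moved about 90 mm back and 91 mm up, which puts the flap near 75°. I'll check that it's steady, then hand in.

```bash
python3 -m pendant '[[0,0,0,0,0],[0,0,0,0,0],[0,0,0,0,0],[0,0,0,0,0],[0,0,0,0,0],[0,0,0,0,0]]' && python3 -c "
from station import bot
print(bot.hand_in())"
```

```text
t: 20.18
eef_pos: [0.5329, 0.3698, 0.3221]
tool_rot: [0.0, 0.496, 0.868, 0.0]
contact_force: [-3.5, -2.3, 6.3]
gripper_width: 0.098
grasp_force: 41.2
the job is handed in; nothing more can be done
None
```

Job handed in after about 20 s of robot time: the short spare is in the scrap tray, pressing showed the middle bolt is the loose one, and its flap is held up at about 75° while the other two stay shut.

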